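# Start the sampler and hold its jog button

## Robot

A 6-joint arm with a two-finger parallel gripper is mounted at the origin on a cart in front of the work surface, level with it; the furniture and walls round the work are solid. World frame = base frame: x ahead of the robot, y to its left, z up, the work surface at z = 0. Lengths are in m, angles in degrees, forces in N, time in s.
With the tool pointing down it reaches from about 0.35 to 0.875 m from the base axis. Payload 4.2 kg.
Tool frame: the origin (TCP) lies midway between the tips of the shut fingers; the grasp point (between the pads) lies 19 mm behind it; y points along the fingers, z is the direction in which the jaws open and shut, and the axes are right-handed (so a half turn about y gives the same grasp; the last joint's range is limited). The gripper opens to 87 mm and grips with 3 to 60 N. Pads are 19 mm wide; open, the fingers measure 117 mm over their backs; the gripper's body (75 mm by 190 mm) begins 51 mm behind the grasp point.
Start: joints at [80.879, 22.042, 0.453, 0, -68.411, -14.817], TCP at [0.254, 0.571, 0.223] pointing down, gripper open.
Joint ranges: [-179.83, 179.83], [-69.29, 118.12], [-61.27, 80.66], [-181.25, 117.63], [-171.15, -9.14], [-177.46, 177.46]. Speed limits (degrees/s): [159.86, 159.86, 180, 180, 180, 180].

## Interface

Orientations are given as [roll, pitch, yaw] about the fixed x, y, z axes, in that order (R = Rz(yaw) Ry(pitch) Rx(roll)).
In Python, from workcell import env gives the robot as it stands. The module is installed in compiled form; this text tells all that it offers. Calls block until the motion is done:
- env.goto(position, orientation): joint-space move of the TCP to a pose.
- env.move_straight(position, rotation=None, rate=0.15, force_limit=None): straight line of the TCP; rotation=None keeps the orientation; rate is the mean speed in m/s. With force_limit (N) it stops when the force on the tool has changed by that much, and returns True; else False.
- env.set_joints(angles): joint-space move.
- env.gripper_to(opening, grasp_force=None): opening from 0.0 (shut) to 1.0 (fully open); grasp_force is the grip in N (None keeps the last); returns when the fingers have stopped.
- env.dwell(seconds).
- env.inverse_kinematics(position, orientation): joint angles nearest the present ones, or None.
- env.read_state(): the state.
- env.grab_frame(name): name is "scene" or "top" or "wrist"; returns a dict with "image" (420x560x3 uint8, blue, green, red), "fx", "fy", "cx", "cy" (pixels), "position" and "orientation" of the camera in the world. Camera axes: x right, y up, looking along -z (the intrinsics and any distortion apply to the point x, -y, -z); pixel columns grow to the right and rows downward; lengths in m; the calibration is good to about 2 mm. The wrist camera is an equidistant fisheye: a pixel r from the principal point sees the ray r / f radians off the axis. A picture is of the moment at which its call begins. There is no depth.
A pose or a line that the arm cannot do raises env.Unreachable and nothing moves.
- env.close_job(): hands the job in, once; it reports no verdict.
Trained networks look in a picture, given as the dict that the camera call returned (one of the last four; its "shot" number tells which), for a name from the list of things; names that differ only in an ending like _2 or _b are one class to them, and where a whole thing is asked for, a point or a joint stands for the part that bears it (a point fixed in the world has none). Each returns a list of dicts, best first, with "score" (0 to 1); they miss things now and then, are a little off and sometimes report something else, mostly with a low value. They report only what shows in the picture. A call takes as long as a camera call. They do not tell look-alikes from the thing itself.
- env.search_frame(picture, thing): "xyz" ([x, y, z] in m, in world coordinates, good to about 4 mm: the middle of the surface that is visible of it).
- env.trace(picture, thing): "mask" (420x560 bool, what is visible of it).
The state is a dict: "clock": time; "joint_positions": joint angles; "qvel": joint speeds; "joint_torque": joint torques, N m; "position": TCP position; "tool_rot": TCP orientation; "force": force on the tool from outside, world axes, zero at the start; "wrist_torque": the same for the moment, N m; "opening": opening from 0.0 (shut) to 1.0 (fully open).
Only numpy, scipy, OpenCV 4.12 (cv2) and the standard library are available. Lean on these libraries where they do the work, as an engineer would, in place of code of your own. Each camera call takes 0.05 s, during which the arm holds its last target.

## Task

Start the carousel sampler from its key tray with closed fingertips: press down the raised far end of the rocker to switch it on, then press the long bar key all the way down (it stays down), and last press the round button all the way down and keep it down; the program finishes while still holding the round button down. Only press: do not lift any key block out of the tray, do not press the square key, and leave the vial, the weight and the beaker where they stand.

Things in the scene. Friction and masses are not known exactly. Their poses are not given: they have to be found in the camera images.
- key_tray: Fixed aluminium tray, the hand control of the sampler: 74 mm deep (x), 236 mm wide (y), walls 24 mm high, four pockets in a row along its y at 58 mm pitch, a grey ledge 10 mm wide, 26 mm high along the far side. Origin on the bench under the centre of the pockets; x across the tray away from the robot, y to the left, z up. Turned by up to 0.3 rad.
- rocker_far_end (a point): Point to press: middle of the slanting top of the rocker's raised far half, on the moving part, 17 mm beyond the rocking axis (tray x), about 57 mm above the bench while off. Pushed straight down with about 2 to 5 N it sinks about 8 mm (shifting 5 mm further off) until the far half lies level, and it stays so.
- rocker (a joint): Rocker angle in rad: 0 = off (far end up), 0.4 = on (far end fully down). White rocker 26 mm wide (y), 54 mm long (x), its two flat halves in a shallow V; off, the near half is level, 50 mm above the bench, and the far half slants up at 0.4 rad.
- bar_top (a point): Centre of the top face of the white bar key (18 mm in x by 40 mm in y), on the moving part: 12 mm above its dark grey block (about 52 mm above the bench) when up; it travels 7 mm straight down. It stays down once pushed; takes about 3.5 N.
- bar_key (a joint): Travel of the bar key in m: 0 = up, 0.007 = fully down.
- round_top (a point): Centre of the top face of the white round button (30 mm across), on the moving part: 12 mm above its dark grey block (about 52 mm above the bench) when up; it travels 7 mm straight down. A spring returns it; 2.2 N starts it, 5 N takes it fully down.
- round_key (a joint): Travel of the round button in m: 0 = up, 0.007 = fully down.
- square_top (a point): Centre of the top face of the white square key (27 x 27 mm), on the moving part: 12 mm above its dark grey block (about 52 mm above the bench) when up; it travels 7 mm straight down. Spring return, 2.2 to 5 N. Not to be pressed.
- square_key (a joint): Travel of the square key in m: 0 = up, 0.007 = fully down.
- rocker_module: Key block, standing loose in a tray pocket (0.3 kg, 2 mm of play all round): a dark grey block 62 x 50 x 36 mm (x, y, z) with the rocker on top; origin at the centre of its underside, x away from the robot, z up. The four blocks stand in the pockets in any order.
- bar_module: Key block, standing loose in a tray pocket (0.3 kg, 2 mm of play all round): a dark grey block 62 x 50 x 36 mm (x, y, z) with the long bar key on top; origin at the centre of its underside, x away from the robot, z up. The four blocks stand in the pockets in any order.
- round_module: Key block, standing loose in a tray pocket (0.3 kg, 2 mm of play all round): a dark grey block 62 x 50 x 36 mm (x, y, z) with the round button on top; origin at the centre of its underside, x away from the robot, z up. The four blocks stand in the pockets in any order.
- square_module: Key block, standing loose in a tray pocket (0.3 kg, 2 mm of play all round): a dark grey block 62 x 50 x 36 mm (x, y, z) with the square key on top; origin at the centre of its underside, x away from the robot, z up. The four blocks stand in the pockets in any order.
- vial: Small capped glass vial, 24 mm across, 51 mm tall, standing on the near side of the tray. Bystander; origin at the centre of its underside.
- brass_weight: Brass knob weight, 22 mm across, 34 mm tall, standing at the left of the tray. Bystander; origin at the centre of its underside. Further left a tall white instrument (part of the room) fills the bench from about x = 0.47 on, y = 0.22 to 0.57: swing the arm round in front of it.
- beaker: Small beaker, 46 mm across, 58 mm tall, standing on the far side of the tray. Bystander; origin at the centre of its underside.
Mind the look-alikes: they are no part of the job. Leave any turquoise look-alike of the rocker_module alone.

How it is judged:
By the outcome, as a careful person would: the job done as asked, in the order asked, and still so for the second after the job is handed in, while the arm keeps its last pose, push and grip.
It also fails if it takes over 42 s, if anything falls off the work surface, if the arm or the gripper's body presses on something with over 40 N, if the wrist force passes 120 N, or if a joint passes its speed limit or range.

## Working session

There is one attempt and no reset: what is moved stays moved. The work goes in short steps, each a Python script; the robot and the scene stay as the last script left them, time stands still between calls to the robot, and variables do not carry over. Pictures are saved under pics/ and viewed, and the job is handed in when it is done.

```bash
mkdir -p pics
python3 - <<'E'
from workcell import env
import cv2
s=env.read_state(); print(s['clock'],s['position'],s['tool_rot'],s['force'],s['opening'])
for n in ("scene","top"):
    f=env.grab_frame(n); cv2.imwrite(f"pics/{n}0.png",f["image"]); print(n,f["fx"],f["fy"],f["cx"],f["cy"],f["position"],f["orientation"],[k for k in f])
    for t in ("rocker_far_end","bar_top","round_top","square_top","key_tray","rocker_module","vial","brass_weight","beaker"):
        print(t,[( [round(float(v),4) for v in d["xyz"]],round(d["score"],2)) for d in env.search_frame(f,t)])
print(env.read_state()['clock'])
E
```

```text
0.0 [0.25334048 0.57069084 0.2214379 ] [-8.98742216e+01  5.21835397e-03  1.56051014e+02] [ 0.17609028 -0.32119917  0.61007705] 1.000223036289347
scene 538.1870936023302 538.1870936023302 284.3649634213497 210.4077597243636 [ 0.14599131 -0.73678137  0.43810192] [ 66.53278957   1.53579134 -26.59285498] ['image', 'fx', 'fy', 'cx', 'cy', 'position', 'orientation', 'shot']
rocker_far_end [([0.4679, 0.1336, 0.0474], 0.62)]
bar_top [([0.4448, -0.0833, 0.0493], 0.65), ([0.365, -0.048, 0.0265], 0.19)]
round_top [([0.4627, -0.1363, 0.0498], 0.77)]
square_top [([0.4114, 0.0272, 0.0497], 0.7)]
key_tray [([0.4266, -0.1389, 0.0147], 0.56), ([0.382, 0.1093, 0.0179], 0.48)]
rocker_module [([0.4275, -0.0299, 0.0484], 0.69), ([0.4694, 0.1355, 0.0302], 0.65)]
vial [([0.3653, -0.0515, 0.026], 0.84), ([0.4258, -0.1361, 0.0132], 0.24)]
brass_weight [([0.3805, 0.1089, 0.0207], 0.8)]
beaker [([0.5599, -0.0987, 0.0415], 0.57)]
top 396.57368330524594 396.57368330524594 282.0425727134285 208.86376609827116 [ 0.3821686  -0.01025473  0.90619901] [  5.54477939   0.75897341 -90.0354689 ] ['image', 'fx', 'fy', 'cx', 'cy', 'position', 'orientation', 'shot']
rocker_far_end [([0.477, 0.1524, 0.0479], 0.8), ([0.432, -0.0244, 0.0535], 0.54)]
bar_top [([0.4411, -0.0759, 0.0504], 0.54), ([0.4563, -0.1315, 0.0536], 0.54), ([0.4205, 0.0352, 0.0512], 0.53)]
round_top [([0.4574, -0.131, 0.0532], 0.7)]
square_top [([0.4204, 0.0342, 0.0552], 0.51)]
key_tray [([0.4612, -0.0433, 0.024], 0.71)]
rocker_module [([0.4801, 0.1451, 0.0405], 0.76), ([0.4342, -0.0254, 0.0458], 0.59)]
vial [([0.4347, -0.0221, 0.0513], 0.69)]
brass_weight [([0.3859, 0.115, 0.0303], 0.51)]
beaker [([0.5713, -0.0893, 0.0198], 0.7)]
1.0
```

Run:
```python
import cv2
a=cv2.imread("pics/top0.png"); cv2.imwrite("pics/top0c.png",cv2.resize(a[100:300,150:400],None,fx=3,fy=3,interpolation=cv2.INTER_CUBIC))
```

```text
(no output)
```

View pics/scene0.png

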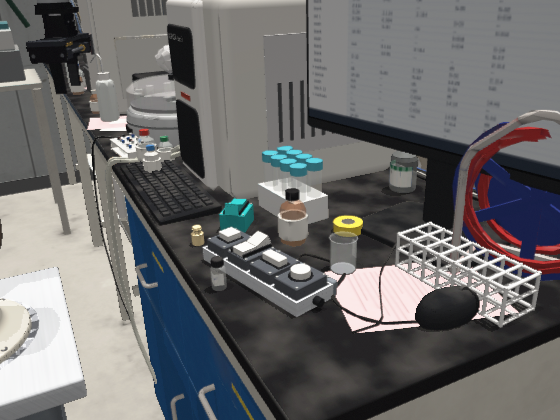

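View pics/top0.png

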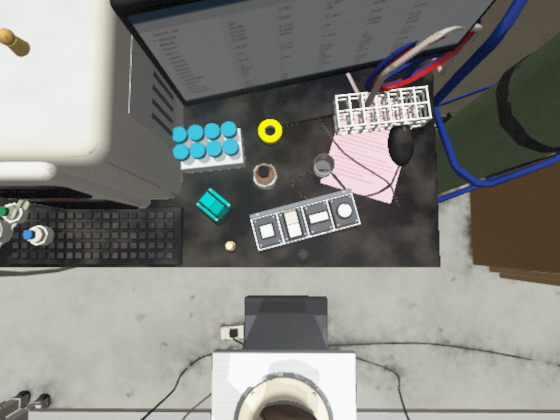

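View pics/top0c.png

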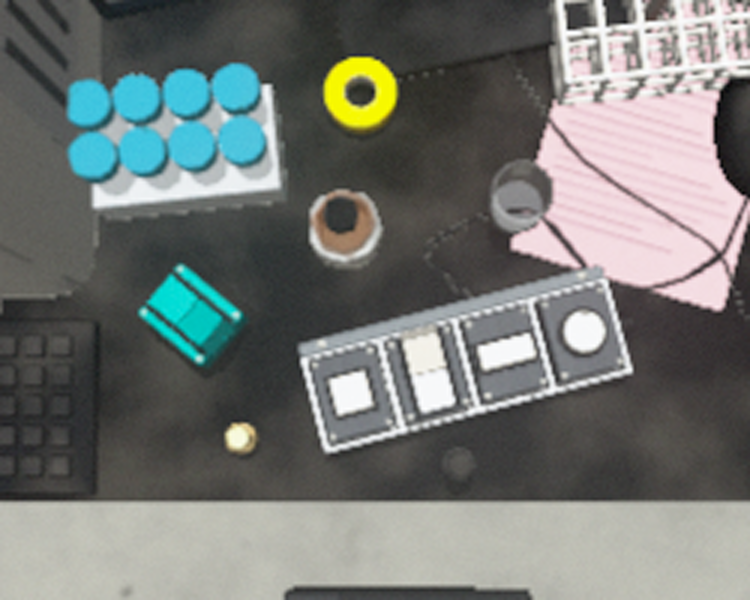

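The row from left to right is square, rocker, bar, round, with a tray yaw of about +0.24 rad. The turquoise rocker is the look-alike, on the left. Next I'll get positions by projecting pixels from both views.

```bash
cat > h.py <<'E'
import numpy as np, cv2
from scipy.spatial.transform import Rotation as R
CAM=dict(scene=(538.18709,284.36496,210.40776,[0.14599131,-0.73678137,0.43810192],[66.53278957,1.53579134,-26.59285498]),
 top=(396.57368,282.04257,208.86377,[0.3821686,-0.01025473,0.90619901],[5.54477939,0.75897341,-90.0354689]))
def ray(n,u,v,z):
    f,cx,cy,p,o=CAM[n]; M=R.from_euler('xyz',o,degrees=True).as_matrix()
    d=M@np.array([(u-cx)/f,-(v-cy)/f,-1.]); p=np.array(p); return p+d*(z-p[2])/d[2]
def pix(n,X):
    f,cx,cy,p,o=CAM[n]; M=R.from_euler('xyz',o,degrees=True).as_matrix()
    c=M.T@(np.array(X)-p); return np.array([cx+f*c[0]/-c[2],cy-f*c[1]/-c[2]])
E
python3 - <<'E'
from h import *
for n,th,win in (("top",215,(100,300,150,400)),("scene",200,(220,310,195,345))):
    im=cv2.imread(f"pics/{n}0.png"); r0,r1,c0,c1=win
    g=im[r0:r1,c0:c1].min(2)
    k,l,st,ce=cv2.connectedComponentsWithStats((g>th).astype(np.uint8))
    for i in range(1,k):
        if st[i,4]>40:
            u,v=ce[i]+[c0,r0]; print(n,st[i],u.round(1),v.round(1),ray(n,u,v,0.052).round(4))
im=cv2.imread("pics/scene0.png")
cv2.imwrite("pics/s0c.png",cv2.resize(im[190:315,185:365],None,fx=4.4,fy=4.4,interpolation=cv2.INTER_CUBIC))
E
```

```text
top [ 186    0   64   49 1030] 366.9 122.7 [ 0.6556 -0.1862  0.052 ]
top [ 32  29  61  40 334] 215.9 159.5 [0.5743 0.1461 0.052 ]
top [184  36  63  46 758] 370.1 156.8 [ 0.579  -0.1915  0.052 ]
top [180  44  26  21 127] 338.0 154.3 [ 0.585  -0.1217  0.052 ]
top [185  61  34  12  82] 350.8 166.4 [ 0.558  -0.1491  0.052 ]
top [184  66  53  29 674] 360.6 182.0 [ 0.5233 -0.1696  0.052 ]
top [171  75  21  14 116] 330.2 181.4 [ 0.5248 -0.1038  0.052 ]
top [221  89  21  14 153] 384.2 195.9 [ 0.4928 -0.22    0.052 ]
top [173  99  15  32  48] 330.1 214.8 [ 0.4521 -0.1027  0.052 ]
top [188 104  13  13 127] 344.4 210.1 [ 0.4622 -0.1337  0.052 ]
top [151 106  11  32  44] 305.5 223.1 [ 0.4342 -0.0495  0.052 ]
top [135 111  16  26 263] 292.5 223.7 [ 0.4329 -0.0215  0.052 ]
top [160 111  18  12 135] 318.4 216.6 [ 0.4482 -0.0775  0.052 ]
top [121 113  14  34  63] 279.2 231.5 [0.4162 0.0071 0.052 ]
top [110 124  14  14 135] 266.5 230.3 [0.4187 0.0345 0.052 ]
scene [ 25   7  20  10 106] 229.3 231.4 [0.4162 0.031  0.052 ]
scene [ 39  11  33  21 286] 251.2 241.7 [ 0.433  -0.0219  0.052 ]
scene [ 68  29  23  13 141] 274.2 255.0 [ 0.4458 -0.0806  0.052 ]
scene [29 38 33 22 52] 240.0 268.5 [ 0.3846 -0.0935  0.052 ]
scene [ 96  44  19  10 153] 300.1 268.4 [ 0.4607 -0.1358  0.052 ]
scene [130  51  16  10  74] 332.9 275.2 [ 0.4919 -0.1751  0.052 ]
scene [ 63  59  75  24 133] 296.1 290.9 [ 0.4274 -0.1866  0.052 ]
scene [141  59   9  28 164] 341.0 293.3 [ 0.4767 -0.2207  0.052 ]
```

View pics/s0c.png

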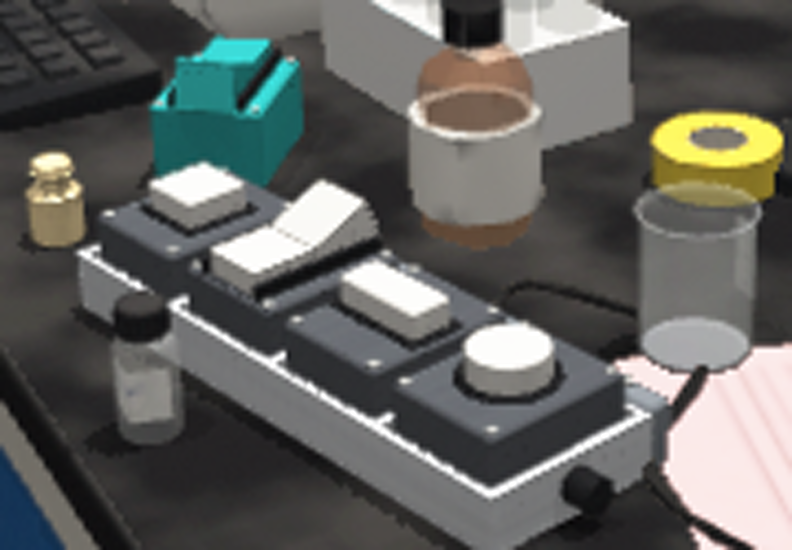

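```bash
cat >> h.py <<'E'
yaw=0.257; ex=np.array([np.cos(yaw),np.sin(yaw)]); ey=np.array([-ex[1],ex[0]])
SQ=np.array([.4175,.0328]); RD=np.array([.4615,-.1348]); BAR=np.array([.447,-.079]); RK=np.array([.4325,-.0224]); FAR=RK+.018*ex
def st(env):
    s=env.read_state(); print(round(s['clock'],2),np.round(s['position'],4),np.round(s['tool_rot'],1),'F',np.round(s['force'],2),np.round(s['joint_positions'],1))
    return s
E
python3 - <<'E'
from h import *
from workcell import env
for n in ("top","scene"):
    im=cv2.imread(f"pics/{n}0.png")
    for P,z in ((SQ,.052),(RD,.052),(BAR,.052),(RK,.05),(FAR,.057)):
        u,v=pix(n,[*P,z]); 
        print(n,u.round(1),v.round(1))
env.gripper_to(0.0,20)
o=[-90,0,156]
p=[.163,.365,.223]
q=env.inverse_kinematics(p,o); print(np.round(q,1))
env.move_straight(p,rate=.3)
s=st(env); q=list(s['joint_positions']); q[0]-=68; env.set_joints(q); s=st(env)
for y in (14.7,-165.3):
    q=env.inverse_kinematics([*FAR,.11],[-90,0,y]); print(y,None if q is None else np.round(q,1))
E
```

```text
top 267.3 230.9
top 344.9 210.4
top 319.1 217.1
top 292.9 224.0
top 290.8 215.7
scene 229.6 230.9
scene 300.3 268.0
scene 274.5 254.4
scene 251.0 243.0
scene 259.6 235.5
[ 89.5  -0.7 -28.4   0.  -62.3 -23.5]
3.42 [0.1633 0.3664 0.2235] [-90.1  -0.  156.1] F [0.27 0.04 0.54] [ 89.5  -0.7 -28.3   0.  -62.3 -23.4]
5.07 [ 0.4012 -0.0136  0.2234] [-90.1  -0.   88.1] F [-0.09  0.2   0.28] [ 21.5  -0.6 -28.2   0.  -62.3 -23.4]
14.7 [ 18.5  12.3 -32.3  -0.  -45.4 -93.8]
-165.3 [ 18.5  12.3 -32.3   0.  -45.4  86.2]
```

Run:
```python
from h import *
from workcell import env
env.goto([*FAR,.10],[-90,0,14.7]); st(env)
f=env.grab_frame("wrist"); cv2.imwrite("pics/w1.png",f["image"])
f=env.grab_frame("scene"); cv2.imwrite("pics/s1.png",cv2.resize(f["image"][130:330,150:400],None,fx=3,fy=3))
```

```text
6.19 [ 0.4503 -0.0173  0.1004] [-90.   -0.   14.8] F [-0.66 -0.03  0.58] [ 18.6  13.1 -32.9   0.  -43.9 -93.8]
```

View pics/s1.png

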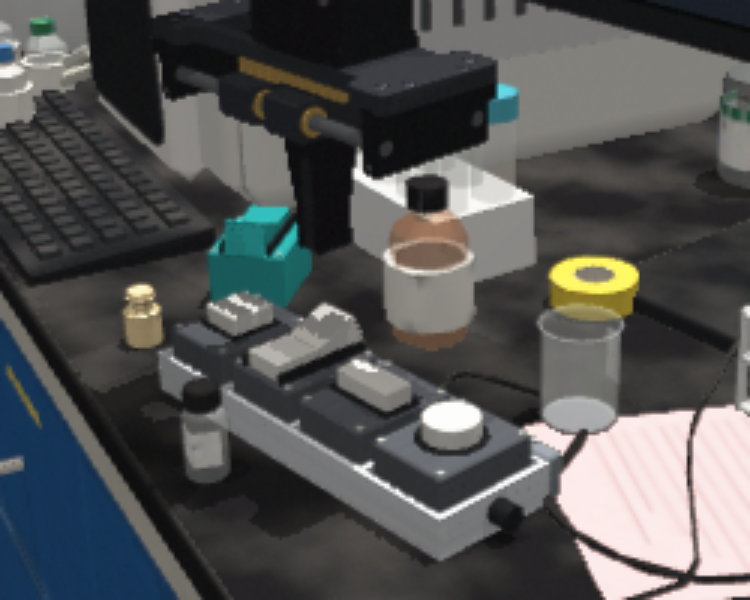

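View pics/w1.png

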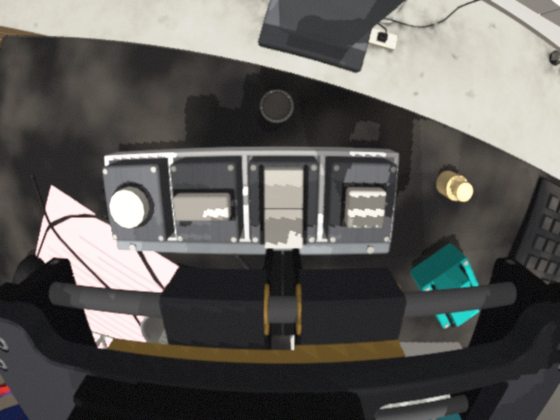

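The tip is aligned with the rocker: tip and rocker both sit at column 283 in the wrist view, over the far half. Now I'll press.

Run:
```python
from h import *
from workcell import env
env.move_straight([*FAR,.062],rate=.08)
r=env.move_straight([*FAR,.0455],rate=.03,force_limit=12); print(r); st(env)
f=env.grab_frame("scene"); cv2.imwrite("pics/s2.png",cv2.resize(f["image"][200:310,185:335],None,fx=5,fy=5))
env.move_straight([*FAR,.085],rate=.1); st(env)
f=env.grab_frame("scene"); cv2.imwrite("pics/s3.png",cv2.resize(f["image"][200:310,185:335],None,fx=5,fy=5))
```

```text
True
7.4 [ 0.4525 -0.0171  0.0495] [-90.   -0.3  14.8] F [-2.1   0.86  7.24] [ 18.5  18.  -36.1   0.1 -35.6 -93.8]
7.96 [ 0.449  -0.018   0.0844] [-90.   -0.4  14.8] F [-0.91 -0.54  0.48] [ 18.6  14.3 -34.5   0.1 -40.8 -93.8]
```

View pics/s2.png

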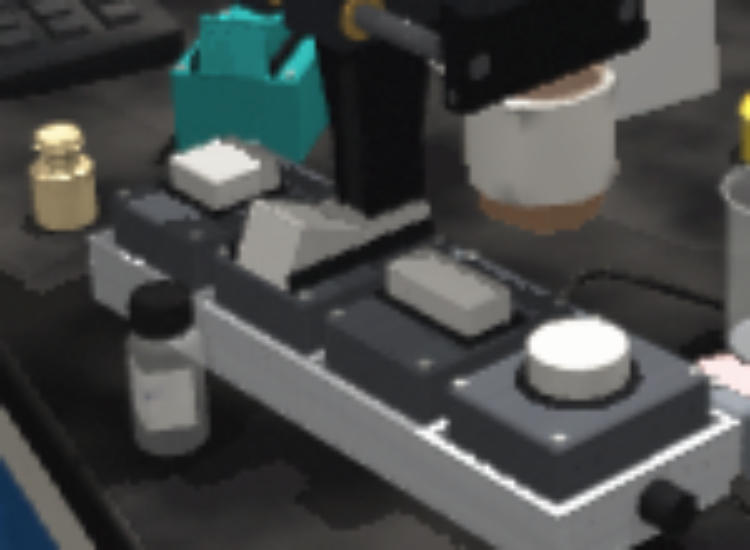

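View pics/s3.png

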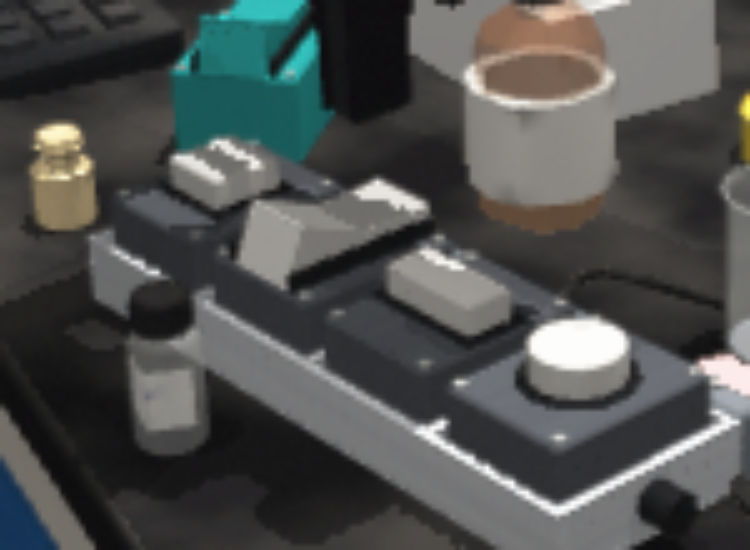

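The rocker has flipped: the near half is up, the far half is level, and it stayed there after release. Next is the bar.

Run:
```python
from h import *
from workcell import env
env.move_straight([*BAR,.085],rate=.15)
env.move_straight([*BAR,.058],rate=.08); st(env)
r=env.move_straight([*BAR,.040],rate=.03,force_limit=12); print(r); st(env)
env.dwell(.15); st(env)
env.move_straight([*BAR,.085],rate=.1)
env.move_straight([*RD,.085],rate=.15); st(env)
f=env.grab_frame("scene"); cv2.imwrite("pics/s4.png",cv2.resize(f["image"][200:310,185:335],None,fx=5,fy=5))
```

```text
9.05 [ 0.4471 -0.0786  0.0579] [-90.   -0.5  14.9] F [-0.08 -0.08  0.34] [ 10.6  17.2 -35.5  -0.  -36.8 -85.8]
True
9.53 [ 0.4478 -0.0788  0.0454] [-90.1  -0.6  14.9] F [-2.64  0.92  7.63] [ 10.6  18.5 -36.3   0.  -34.7 -85.8]
9.68 [ 0.4478 -0.0788  0.0454] [-90.1  -0.6  14.8] F [-1.54  1.03  7.06] [ 10.6  18.5 -36.3   0.  -34.6 -85.8]
10.77 [ 0.4608 -0.1349  0.0842] [-90.   -0.5  14.8] F [-1.01  0.11 -0.07] [  3.1  16.9 -30.4  -0.1 -42.2 -78.2]
```

View pics/s4.png

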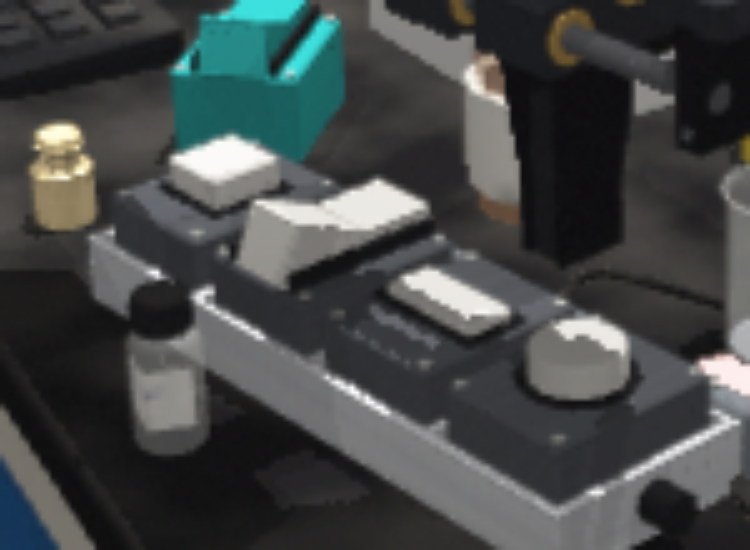

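The bar is down and stayed latched (tip reached z≈0.0454, against 0.045 expected). Last is the round button, pressed and held.

Run:
```python
from h import *
from workcell import env
env.move_straight([*RD,.058],rate=.08)
r=env.move_straight([*RD,.036],rate=.03,force_limit=16); print(r); st(env)
env.dwell(.5); st(env)
f=env.grab_frame("scene"); cv2.imwrite("pics/s5.png",cv2.resize(f["image"][200:310,185:335],None,fx=5,fy=5))
```

```text
True
11.82 [ 0.4622 -0.1348  0.0454] [-90.1  -0.6  14.9] F [-1.97  1.63  7.65] [  3.1  20.5 -32.6  -0.1 -36.2 -78.2]
12.32 [ 0.4622 -0.1348  0.0454] [-90.1  -0.6  14.9] F [-0.93  1.2   7.56] [  3.1  20.5 -32.6  -0.1 -36.2 -78.2]
```

View pics/s5.png

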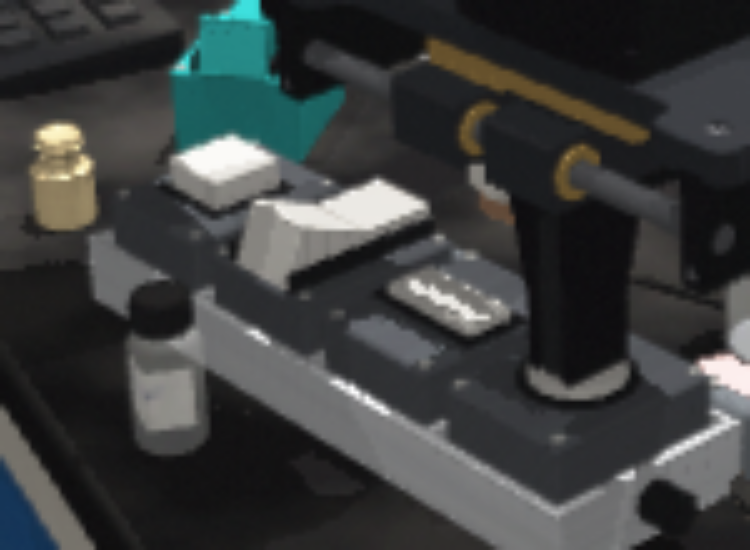

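Run:
```python
from h import *
from workcell import env
r=env.move_straight([*RD,.038],rate=.02,force_limit=7); print(r); st(env)
env.dwell(.4); st(env)
```

```text
True
12.57 [ 0.4622 -0.1348  0.0454] [-90.1  -0.6  14.9] F [-1.21  0.87  6.64] [  3.1  20.5 -32.6  -0.  -36.2 -78.2]
12.97 [ 0.4622 -0.1348  0.0454] [-90.1  -0.6  14.9] F [-1.06  1.55  6.46] [  3.1  20.5 -32.7  -0.  -36.2 -78.2]
```

Run:
```python
from h import *
from workcell import env
for z in (.0447,.0440,.0433,.0426):
    env.move_straight([*RD,z],rate=.01); env.dwell(.15); s=st(env)
    if s['force'][2]>11: break
f=env.grab_frame("scene"); cv2.imwrite("pics/s6.png",cv2.resize(f["image"][200:310,185:335],None,fx=5,fy=5))
```

```text
13.38 [ 0.4622 -0.1348  0.0454] [-90.1  -0.7  14.9] F [-1.13  1.4   7.37] [  3.1  20.5 -32.7  -0.  -36.1 -78.2]
13.78 [ 0.4622 -0.1348  0.0453] [-90.1  -0.7  15. ] F [-2.58  2.73 13.39] [  3.1  20.5 -32.7  -0.  -36.1 -78.2]
```

View pics/s6.png

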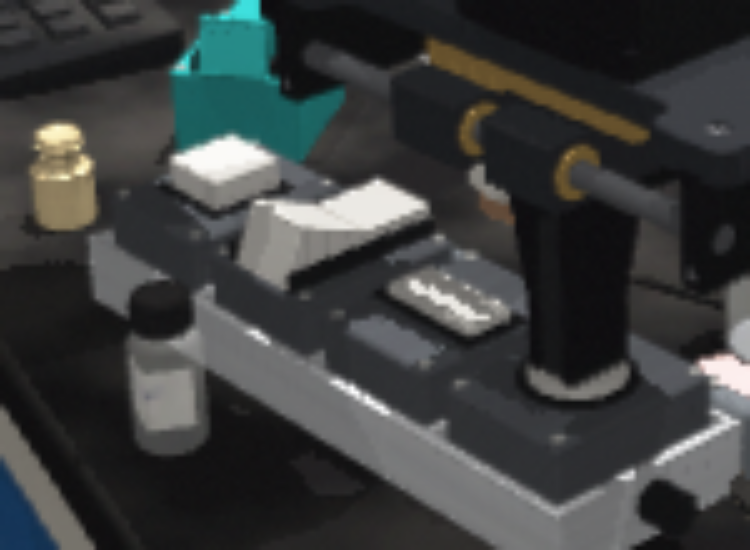

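The button is at its hard stop: going from 7 N to 13 N moved the tip only 0.1 mm. The rocker is on, the bar is down and the square key is up. I'm handing it in.

Run:
```python
from h import *
from workcell import env
env.close_job(); 
try: st(env)
except Exception as e: print(e)
```

```text
the job is handed in; nothing more can be done
the job is handed in; nothing more can be done
```

The sampler is started and the job was handed in at about 13.8 s (limit 42 s), with the arm still holding the round button down. With closed fingertips I pressed the rocker's far end, then the bar key, then the round button.

- **Rocker:** the tip went down to z = 49.5 mm. The camera showed the far half level and the near half up, and it stayed that way after release.
- **Bar key:** the tip reached z = 45.4 mm, against 45 mm expected, and the camera showed it stayed down after release.
- **Round button:** it was at its stop at z = 45.3 mm with about 13 N of push; raising the push from 7 N to 13 N moved it only 0.1 mm. An earlier force-limited extra push added no force, so I used small position steps instead.
- **Left alone:** the last picture shows the square key up and the vial and weight standing. The arm mostly hides the beaker in that picture, but I never moved near it. I did not touch the turquoise look-alike.

No check failed; key positions from the two cameras agreed within about 4 mm.

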